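Put the log cheese behind the tray's lip

TASK

Pick up the log-shaped cheese lying loose on the counter, lift it over the steel front lip of the wooden display tray and set it down gently behind the lip, flat on the tray's floor and lying along the lip. Leave the drum-shaped cheese and the blunt pyramid-shaped cheese near it standing where they are.

Things in the scene. Friction and masses are not known exactly. Their poses are not given: they have to be found in the camera images.
- log: ash-grey log cheese, a rough cylinder lying down: 43 wide (x) x 144 long (y) x 38 mm high, about 0.2 kg, the only log lying loose on the dark deck to the left of the big yellow cheeses. Origin at the centre of its underside, y along its length. Its rind is firm; take it across the 43 mm width, mid-length, from above.
- log_middle (a point): the middle of the log's body, on its axis, 19 mm above its underside; axes as the log's
- tray: fixed open wooden tray right of the big yellow cheeses, 156 deep (x) x 206 long (y) mm. Origin: centre of its underside; x from lip to back board, y along the lip. Floor 12 mm above the counter, 144 (x) x 190 mm (y) inside, centred within 2 mm. Steel lip, 4 mm thick, on the robot's side (-x), top 42 mm above the counter; end cheeks 8 thick, 48 high; back board 8 thick, 62 high.
- drum: bystander: whitish upright drum cheese, 62 x 64 x 72 mm high, loose; origin at the centre of its underside
- brick: bystander: ash-grey blunt pyramid (flat-topped) cheese, 57 x 63 x 57 mm high, loose; origin at the centre of its underside

How it is judged:
On the way:
1. the log is carried in the gripper at lip height or higher (height (world z) of log_middle above 0.06 m and contact force between the fingers and log above 0.3 N), for 0.1 s.
At the end, for the whole second after the job is handed in: The log lies still and flat on the tray's floor behind the lip: its middle within 62 mm (across) and 35 mm (along) of the tray's centre and 22 to 40 mm above the tray's underside, its length within 20 degrees of the lip's direction. Drum and brick are within 25 mm of where they stood (x of log_middle in the frame of tray between -0.062 and 0.062 m and y of log_middle in the frame of tray between -0.035 and 0.035 m and z of log_middle in the frame of tray between 0.022 and 0.04 m and angle between the y axis of log and the y axis of tray, either way round below 0.35 rad and linear speed of log below 0.02 m/s and distance of each of drum, brick from where it was at the start of the episode below 0.025 m); the robot touches nothing.
It fails at once if the log is let fall onto the tray from a height (faster than 0.8 m/s while out of the fingers) (linear speed of log above 0.8 m/s and contact force between the fingers and log below 0.05 N).
It fails at once if the drum or the brick is knocked over or pushed away (distance of any of drum, brick from where it was at the start of the episode above 0.025 m or angle between any of drum, brick's own z axis and vertical above 0.5 rad).
It also fails if it takes over 37 s, if anything falls off the work surface, if the arm or the gripper's body presses on something with over 40 N, if the wrist force passes 120 N, or if a joint passes its speed limit or range.

ROBOT

A 6-joint arm with a two-finger parallel gripper is mounted at the origin on a cart in front of the work surface, level with it; the furniture and walls round the work are solid. World frame = base frame: x ahead of the robot, y to its left, z up, the work surface at z = 0. Lengths are in m, angles in rad, forces in N, time in s.
With the tool pointing down it reaches from about 0.25 to 0.775 m from the base axis. Payload 4 kg.
Tool frame: the origin (TCP) lies at the very end of the fingers, on their centre line; the grasp point (between the pads) lies 19 mm behind it; z points along the fingers, y is the direction in which the jaws open and shut (so a half turn about z gives the same grasp; the last joint's range is limited). The gripper opens to 94 mm and grips with 3 to 60 N. Pads are 16 mm wide; open, the fingers measure 119 mm over their backs; the gripper's body (75 mm by 177 mm) begins 78 mm behind the grasp point.
Start: joints at [1.183, 0.087, 1.371, -0, 1.684, -0.103], TCP at [0.155, 0.528, 0.206] pointing down, gripper open.
Joint ranges: [-3.1, 3.1], [-0.76, 2.03], [0.27, 2.55], [-1.08, 4.22], [0.17, 2.65], [-2.57, 2.57]. Speed limits (rad/s): [2.79, 2.79, 3.14, 3.14, 3.14, 3.14].

INTERFACE

Orientations are given as [roll, pitch, yaw] about the fixed x, y, z axes, in that order (R = Rz(yaw) Ry(pitch) Rx(roll)).
In Python, from bench import robot, snapshot, calibration gives the robot as it stands. The module is installed in compiled form; this text tells all that it offers.
- The arm moves only by the tool servo_tool, never from a script. Its argument "series" is text: rows parted by semicolons, each of 5 numbers parted by spaces: the closure, from -1 (fully open) to 1 (shut), then the shift along the tool's x, y, z in cm, then the turn about the tool's z in rad. A call has 1 to 20 rows; each row is the pose to reach, as a shift and turn from the pose commanded when the call began, along the tool's axes at that moment; what a row does not reach only later rows make up. A row lasts 1/12 s, in which the tool goes at most 41.7 mm and 7.16 degrees, less where a joint would pass 70% of its speed; a pose out of reach is approached as far as the arm can. A call with a gripper value outside its range is refused whole. The fingers move at their own pace and stop on an object; the grip force is fixed at half the most. Time passes only in rows, so rows that repeat a pose let the fingers close. It gives the time, the measured TCP pose, the force and the opening at its end, in the units of the state.
- robot.get_obs(): the state, without advancing time (a new reading comes with each control period).
- snapshot(name): name is "side" or "top"; returns (picture, depth): 400x640x3 uint8, red, green, blue; 400x640 float32, m along the optical axis (not along the pixel's ray), 0 where there is no reading.
- calibration(name): a dict with "fx", "fy", "cx", "cy" (pixels), "k1" (the pictures are not rectified: a ray, as slopes to the right and down, at radius r is drawn at 1 + k1 r^2 times it, then the intrinsics apply), "rvec" (rotation vector, rad) and "tvec" (3), from world to camera coordinates, as OpenCV has them. Camera axes: x right, y down, z forward; pixel columns grow to the right and rows downward; lengths in m; the calibration is good to about 2 mm. A picture is of the moment at which its call begins. calibration takes no time and is no camera call.
- robot.close_job(): hands the job in, once; it reports no verdict.
The state is a dict: "time": time; "joint_positions": joint angles; "qvel": joint speeds; "joint_torque": joint torques, N m; "tool_pos": TCP position; "ee_rot": TCP orientation; "wrist_force": force on the tool from outside, world axes, zero at the start; "wrist_torque": the same for the moment, N m; "width": finger opening in m.
Only numpy, scipy, OpenCV 4.12 (cv2) and the standard library are available. Lean on these libraries where they do the work, as an engineer would, in place of code of your own. Each camera call takes 0.05 s, during which the arm holds its last target. There are 200 camera calls.

## Working session

There is one attempt and no reset: what is moved stays moved. The work goes in short steps, Python scripts to look and compute and a tool call to move; the robot and the scene stay as the last step left them, time stands still between calls to the robot, and variables do not carry over. Pictures are saved under pics/ and viewed, about 8 in all and at most 12, crops included, and the job is handed in when it is done.

Besides the shell and the picture viewer there is one more tool, called after "Request:" as name(argument=value, ...) on one line, values as JSON. servo_tool: Moves the arm, as the interface text tells. Its arguments: {"type":"object","properties":{"series":{"type":"string"}},"required":["series"]}

```bash
mkdir -p pics
cat > h.py <<'E'
import numpy as np, cv2
from bench import robot, snapshot, calibration
def cam(n):
    c=calibration(n); K=np.array([[c['fx'],0,c['cx']],[0,c['fy'],c['cy']],[0,0,1.]])
    R=cv2.Rodrigues(np.array(c['rvec'],float))[0]; return K,np.array([c['k1'],0,0,0,0.]),R,np.array(c['tvec'],float).ravel()
def world(n,uv,d):
    K,D,R,t=cam(n); p=cv2.undistortPoints(np.array(uv,float).reshape(-1,1,2),K,D).reshape(-1,2)
    P=np.c_[p,np.ones(len(p))]*np.asarray(d,float).reshape(-1,1); return (P-t)@R
def plane(n,uv,z):
    K,D,R,t=cam(n); C=-R.T@t; r=world(n,uv,np.ones(len(uv)))-C
    return C+r*((z-C[2])/r[:,2])[:,None]
def cloud(n,d):
    v,u=np.mgrid[:400,:640]; return world(n,np.c_[u.ravel(),v.ravel()],d.ravel()).reshape(400,640,3)
E
python3 - <<'E'
from h import *
o=robot.get_obs(); print(o)
for n in('top','side'):
    p,d=snapshot(n); cv2.imwrite(f'pics/{n}0.png',p[...,::-1]); np.savez(f'{n}0',p=p,d=d); print(n,calibration(n),(d>0).mean(),np.percentile(d[d>0],[1,50,99]))
E
```

```text
{'time': 0.0, 'joint_positions': array([ 1.18291137e+00,  8.79288699e-02,  1.37225264e+00, -1.43738799e-05,
        1.68357251e+00, -1.03105841e-01]), 'qvel': array([ 1.26695758e-03, -2.13233761e-04,  1.26242579e-05,  2.27470056e-04,
       -8.23708930e-04,  6.78366322e-04]), 'joint_torque': array([-1.35432060e-04, -3.40164900e+01, -3.02436090e+01,  7.17323204e-02,
        3.26378213e-02, -1.50002124e-04]), 'tool_pos': array([0.1543253 , 0.52733767, 0.20431927]), 'ee_rot': array([-3.13944129e+00, -2.08244710e-04,  2.85681172e+00]), 'wrist_force': array([-0.14056348,  0.35180297,  0.09677427]), 'wrist_torque': array([-0.01581477, -0.02901391,  0.01047054]), 'width': 0.0939665242787163}
top {'fx': 394.9382513697859, 'fy': 394.9382513697859, 'cx': 326.10967961413166, 'cy': 199.2101214334702, 'k1': -0.08103827756537482, 'rvec': array([ 2.10009803, -2.14362845,  0.16742946]), 'tvec': array([0.02116982, 0.63032237, 0.99847077])} 0.99601171875 [1.00327772 1.12983179 1.80706325]
side {'fx': 397.0877715044714, 'fy': 397.0877715044714, 'cx': 314.2088343265034, 'cy': 199.46250662347302, 'k1': 0.0288948163898467, 'rvec': array([ 0.31391065, -2.56424702,  1.57257645]), 'tvec': array([0.61029495, 0.11174255, 1.07749375])} 0.90976171875 [0.39752568 1.11856747 3.96483522]
```

View pics/top0.png

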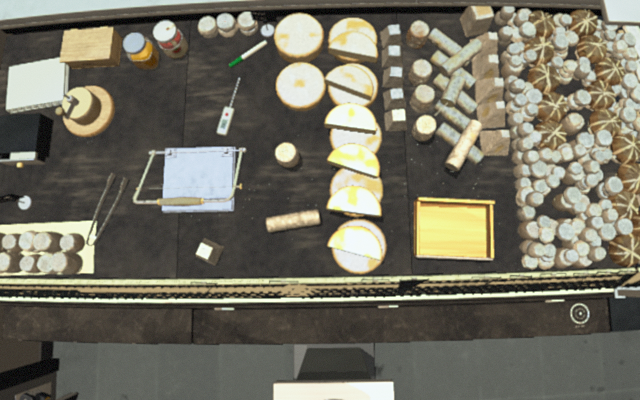

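View pics/side0.png

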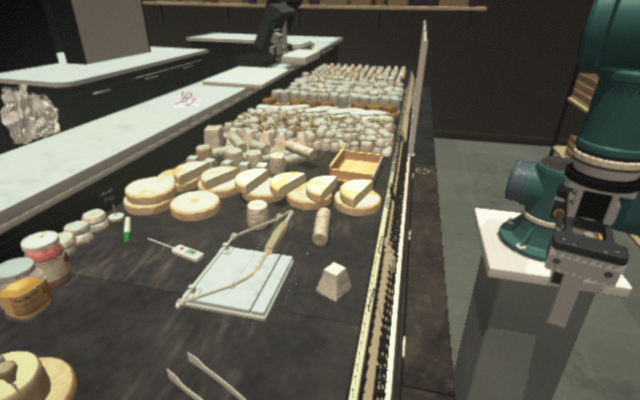

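The top view shows the log at about (293,220), the drum at (287,154), the pyramid at (208,250) and the tray at (455,229). The yellow wheels stand between log and tray at x≈355. The side view shows the log at (321,226) and the tray at (357,163).

Run:
```python
from h import *
S={n:np.load(n+'0.npz') for n in('top','side')}
C={n:cloud(n,S[n]['d']) for n in S}
c=C['top']
def reg(n,u0,u1,v0,v1,z0,z1=.3):
    q=C[n][v0:v1,u0:u1]; m=(q[...,2]>z0)&(q[...,2]<z1)&(S[n]['d'][v0:v1,u0:u1]>0); return q[m]
for nm,b,z0 in(('log',(258,328,200,240),.015),('drum',(268,308,135,172),.03),('brick',(190,228,235,270),.03),('wheels',(322,395,100,278),.02)):
    q=reg('top',*b,z0); r=cv2.minAreaRect((q[:,:2]*1000).astype(np.float32))
    print(nm,len(q),'rect mm',r,'mean',q.mean(0).round(4),'z95',np.percentile(q[:,2],[50,95,99.5]).round(4),'min',q.min(0).round(3),'max',q.max(0).round(3))
b=(322,395,180,278); print('low wheels',reg('top',*b,.02).max(0),reg('top',*b,.02).min(0))
for v,u in((230,280),(240,220),(229,455),(278,300),(285,300),(295,300),(270,455),(262,455),(200,455),(197,455),(320,300),(370,335)): print((v,u),c[v,u].round(3))
print('side log',); q=reg('side',308,334,203,250,.015,.05);r=cv2.minAreaRect((q[:,:2]*1000).astype(np.float32));print(r,q.mean(0))
# tray
q=reg('top',408,502,190,266,.03,.08); r=cv2.minAreaRect((q[:,:2]*1000).astype(np.float32));print('tray rim',len(q),r,q.min(0),q.max(0))
q=reg('top',425,485,208,250,.0,.03);print('floor',q.mean(0),q.std(0))
# anything standing above z.03 in front strip, by rows
for x in np.arange(.12,.40,.02):
    m=(abs(c[...,0]-x)<.01)&(abs(c[...,1])<.6)&(S['top']['d']>0); print(round(x,2),np.percentile(c[m][:,2],[5,50,99]).round(3))
g=np.hstack([cv2.resize(S['top']['p'][190:275,400:510],None,fx=4,fy=4,interpolation=2),cv2.resize(S['top']['p'][190:275,255:335],None,fx=4,fy=4,interpolation=2)])
cv2.imwrite('pics/crop1.png',g[...,::-1])
```

```text
log 801 rect mm ((581.3619384765625, 87.5014877319336), (41.62934112548828, 169.64805603027344), 8.380624771118164) mean [0.5777 0.0988 0.0335] z95 [0.0347 0.0395 0.0434] min [0.549 0.006 0.015] max [0.611 0.173 0.066]
drum 425 rect mm ((758.8234252929688, 113.13737487792969), (57.97435760498047, 55.36994934082031), 87.8881607055664) mean [0.7553 0.1124 0.0646] z95 [0.0692 0.0732 0.0745] min [0.731 0.084 0.031] max [0.787 0.142 0.076]
brick 297 rect mm ((498.8411560058594, 332.3823547363281), (47.668617248535156, 45.61891174316406), 63.128360748291016) mean [0.4991 0.329  0.0513] z95 [0.0549 0.06   0.0617] min [0.473 0.306 0.03 ] max [0.527 0.364 0.063]
wheels 7919 rect mm ((681.2454833984375, -83.21905517578125), (196.16661071777344, 493.600830078125), 87.39166259765625) mean [ 0.6748 -0.0741  0.0546] z95 [0.067  0.0723 0.0744] min [ 0.434 -0.192  0.02 ] max [0.928 0.008 0.077]
low wheels [0.68952876 0.00646666 0.07641453] [ 0.43443218 -0.14722268  0.02030428]
(230, 280) [0.554 0.137 0.018]
(240, 220) [0.531 0.307 0.002]
(229, 455) [ 0.547 -0.343  0.014]
(278, 300) [ 0.424  0.085 -0
[... 398 characters left out ...]
96 0.10277134 0.03123429]
tray rim 1068 ((544.9443359375, -333.00067138671875), (208.1510467529297, 157.2529296875), 85.8475112915039) [ 0.45951322 -0.44022543  0.03007477] [ 0.62754399 -0.22498299  0.06635057]
floor [ 0.54877846 -0.34313395  0.01173013] [0.03343471 0.04827457 0.00199717]
0.12 [-0.702 -0.001  0.005]
0.14 [-0.019 -0.     0.005]
0.16 [-0.023 -0.011  0.23 ]
0.18 [0.208 0.235 0.271]
0.2 [0.308 0.326 0.348]
0.22 [-0.145 -0.14  -0.134]
0.24 [-0.144 -0.14  -0.134]
0.26 [-0.144 -0.14  -0.134]
0.28 [-0.144 -0.14  -0.134]
0.3 [-0.144 -0.14  -0.134]
0.32 [-0.217 -0.14  -0.134]
0.34 [-0.139 -0.111 -0.101]
0.36 [-0.128 -0.109 -0.071]
0.38 [-0.074 -0.054 -0.03 ]
0.4 [-0.037 -0.02   0.006]
```

View pics/crop1.png

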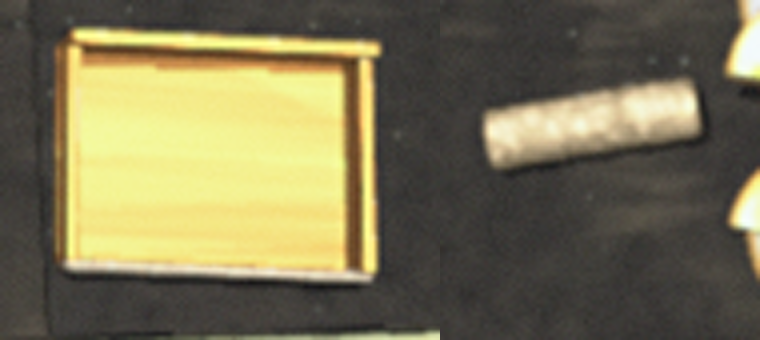

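The crop shows the tray rim with a steel lip along the bottom, tilted a few degrees. The log's centre is at about (293.5,220.7). Next I'll refine both poses and check the upright pane in the side view at about (425,100).

```bash
cat >> h.py <<'E'
def logfit(p,d,box,zc=.019):
    u0,u1,v0,v1=box; c=cloud('top',d)
    s=c[v0:v1,u0:u1]; m=((s[...,2]>.012+zc-.019)&(s[...,2]<.055)&(d[v0:v1,u0:u1]>0)).astype(np.uint8)
    hsv=cv2.cvtColor(p[v0:v1,u0:u1],cv2.COLOR_RGB2HSV); b=(hsv[...,2]>95).astype(np.uint8)
    for nm,k in(('depth',m),('bright',b)):
        cs=max(cv2.findContours(k,0,1)[0],key=cv2.contourArea).reshape(-1,2)+[u0,v0]
        r=cv2.minAreaRect((plane('top',cs,zc)[:,:2]*1000).astype(np.float32)); print(nm,r)
E
python3 - <<'E'
from h import *
t=np.load('top0.npz'); logfit(t['p'],t['d'],(258,321,200,242))
# tray corners in px: crop/4+(400,190); near lip z .042, back board outer top .062
uv=lambda a:np.array(a)/4+[400-.4,190-.4]
L=plane('top',uv([(64,264),(373,279)]),.042); B=plane('top',uv([(74,31),(380,44)]),.062)
F=plane('top',uv([(80,262),(345,271)]),.042)
for n,P in(('lip top ends',L),('board outer top',B)): print(n,P.round(4).tolist(), 'yaw',np.degrees(np.arctan2(*(P[0]-P[1])[[1,0]]))-90, 'len',np.linalg.norm(P[0]-P[1]), 'mid',P.mean(0))
s=np.load('side0.npz'); c=cloud('side',s['d'])
for v,u in((40,424),(80,422),(120,420),(150,419),(165,417),(100,413)): print((v,u),c[v,u].round(2),s['d'][v,u])
# tall things within reach
m=(s['d']>0)&(c[...,0]>.25)&(c[...,0]<.9)&(abs(c[...,1])<.75)&(c[...,2]>.085)
print(m.sum(), c[m].min(0) if m.any() else '', c[m].max(0) if m.any() else '')
b=cloud('top',t['d']); m=(t['d']>0)&(b[...,0]>.3)&(b[...,0]<.85)&(abs(b[...,1])<.7)&(b[...,2]>.085); print(m.sum(),b[m][::max(1,m.sum()//10)].round(3))
# tray via depth: floor+inner
q=b[190:270,405:505].reshape(-1,3); k=q[(q[:,2]>.035)&(q[:,2]<.07)]
r=cv2.minAreaRect((k[:,:2]*1000).astype(np.float32)); print(r)
E
```

```text
depth ((579.3162231445312, 101.28643035888672), (41.86370086669922, 146.04429626464844), 8.352619171142578)
bright ((581.2910766601562, 102.96465301513672), (42.73744583129883, 150.4256134033203), 7.865321636199951)
lip top ends [[0.4766, -0.225, 0.042], [0.4611, -0.4311, 0.042]] yaw -4.30354112643694 len 0.20671130314601724 mid [ 0.46882915 -0.32803466  0.042     ]
board outer top [[0.629, -0.236, 0.062], [0.6157, -0.4413, 0.062]] yaw -3.7185905169141904 len 0.2057388285666652 mid [ 0.62237331 -0.33869571  0.062     ]
(40, 424) [ 0.36 -1.    0.41] 1.8306727
(80, 422) [0.38 1.03 0.58] 0.0
(120, 420) [ 0.31 -1.66 -0.14] 2.64866
(150, 419) [ 0.31 -1.06 -0.14] 2.119764
(165, 417) [ 0.32 -0.85 -0.14] 1.9408902
(100, 413) [ 0.37 -2.11 -0.11] 3.0293646
1077 [ 0.45819115 -0.71060211  0.08501007] [0.89451364 0.74999489 0.15350872]
849 [[ 0.754 -0.679  0.087]
 [ 0.678  0.494  0.094]
 [ 0.66   0.434  0.109]
 [ 0.628  0.337  0.145]
 [ 0.622  0.35   0.149]
 [ 0.619  0.293  0.146]
 [ 0.617  0.322  0.149]
 [ 0.615  0.348  0.148]
 [ 0.613  0.363  0.148]
 [ 0.609  0.38   0.144]
 [ 0.467 -0.692  0.087]]
((545.0889282226562, -333.0520935058594), (208.17735290527344, 157.1856689453125), 85.73712921142578)
```

The log is at (0.580, 0.102) with yaw 8.2°, and the tray at (0.5455, -0.333) with yaw -4.1°. Nothing tall is in the way above 0.15 m, so I'll move to hover over the log.

Request:
servo_tool(series="-1 -52.7 -29.0 0 1.143;-1 -52.7 -29.0 0 1.143;-1 -52.7 -29.0 0 1.143;-1 -52.7 -29.0 0 1.143;-1 -52.7 -29.0 0 1.143;-1 -52.7 -29.0 0 1.143;-1 -52.7 -29.0 0 1.143;-1 -52.7 -29.0 0 1.143;-1 -52.7 -29.0 0 1.143;-1 -52.7 -29.0 0 1.143;-1 -52.7 -29.0 0 1.143;-1 -52.7 -29.0 0 1.143;-1 -52.7 -29.0 0 1.143;-1 -52.7 -29.0 0 1.143;-1 -52.7 -29.0 0 1.143;-1 -52.7 -29.0 8.5 1.143;-1 -52.7 -29.0 8.5 1.143;-1 -52.7 -29.0 8.5 1.143;-1 -52.7 -29.0 8.5 1.143;-1 -52.7 -29.0 8.5 1.143")

```text
time: 1.77
tool_pos: [0.5797, 0.1018, 0.1222]
ee_rot: [3.14, 0.0, 1.714]
wrist_force: [-0.3, -0.0, 0.5]
width: 0.0939
```

Request:
servo_tool(series="-1 0 0 4 0;-1 0 0 7 0;-1 0 0 9 0;-1 0 0 10.5 0;-1 0 0 11.4 0;-1 0 0 11.6 0;-1 0 0 11.6 0;-1 0 0 11.6 0")

```text
time: 2.43
tool_pos: [0.5809, 0.1018, 0.0072]
ee_rot: [3.137, 0.0, 1.714]
wrist_force: [-0.3, -0.6, 0.5]
width: 0.0941
```

Request:
servo_tool(series="-1 0 0 0.2 0;0 0 0 0.2 0;0.3 0 0 0.2 0;1 0 0 0.2 0;1 0 0 0.2 0;1 0 0 0.2 0;1 0 0 0.2 0;1 0 0 0.2 0;1 0 0 0.2 0;1 0 0 0.2 0;1 0 0 0.2 0;1 0 0 0.2 0")

```text
time: 3.43
tool_pos: [0.5792, 0.1015, 0.0026]
ee_rot: [3.141, -0.0, 1.714]
wrist_force: [1.5, 0.1, -0.7]
width: 0.0408
```

Request:
servo_tool(series="1 0 0 -1 0;1 0 0 -2 0;1 0 0 -4 0;1 0 0 -6 0;1 0 0 -8 0;1 0 0 -10 0;1 0 0 -12 0;1 0 0 -13 0;1 0 0 -14 0;1 0 0 -14 0;1 0 0 -14 0")

```text
time: 4.35
tool_pos: [0.5787, 0.1015, 0.1425]
ee_rot: [3.142, -0.0, 1.714]
wrist_force: [0.3, -0.4, -2.2]
width: 0.0408
```

Run:
```python
from h import *
o=robot.get_obs(); print(o['tool_pos'],o['ee_rot'],o['width'],o['wrist_force'],o['wrist_torque'])
p,d=snapshot('side'); cv2.imwrite('pics/s1.png',p[...,::-1]); np.savez('side1',p=p,d=d)
```

```text
[0.5787436  0.10146163 0.14245587] [ 3.14155474e+00 -6.92918021e-05  1.71381184e+00] 0.040805635450675545 [ 0.3067308  -0.40630215 -2.1965828 ] [-0.10293265  0.11800894 -0.02027753]
```

View pics/s1.png

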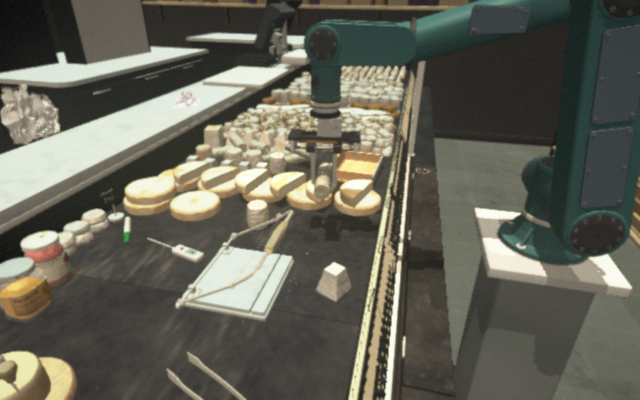

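The log is held: it weighs about 2.2 N at the wrist and shows at (322,185), clear of the wheels. Next I carry it over the tray.

Request:
servo_tool(series="1 -1 -0.2 0 0.01;1 -3 -0.7 0 0.02;1 -6 -1.3 0 0.04;1 -9 -2 0 0.06;1 -12 -2.7 0 0.08;1 -15 -3.4 0 0.1;1 -18 -4 0 0.12;1 -21 -4.7 0 0.13;1 -24 -5.4 0 0.14;1 -27 -6 0 0.15;1 -30 -6.7 0 0.17;1 -33 -7.4 0 0.18;1 -36 -8 0 0.19;1 -38.5 -8.6 0 0.2;1 -40.5 -9 0 0.21;1 -42 -9.4 0 0.215;1 -42.5 -9.5 0 0.215;1 -42.5 -9.5 0 0.215;1 -42.5 -9.5 0 0.215")

```text
time: 5.98
tool_pos: [0.5452, -0.332, 0.1418]
ee_rot: [-3.141, -0.002, 1.499]
wrist_force: [0.6, 0.0, -2.1]
width: 0.0407
```

Run:
```python
from h import *
p,d=snapshot('side'); q,e=snapshot('top')
g=np.hstack([cv2.resize(p[110:200,300:420],(400,300),interpolation=2),cv2.resize(q[180:270,400:520],(400,300),interpolation=2)])
cv2.imwrite('pics/s2.png',g[...,::-1])
o=robot.get_obs(); print(o['tool_pos'],o['ee_rot'],o['width'],o['wrist_force'],o['wrist_torque'])
```

```text
[ 0.5456027  -0.33137151  0.14235269] [-3.14138328e+00 -8.38862139e-04  1.50032935e+00] 0.04129309291712346 [ 0.14173575 -0.24138242 -2.05819307] [-0.08363099  0.04429106 -0.00640184]
```

View pics/s2.png

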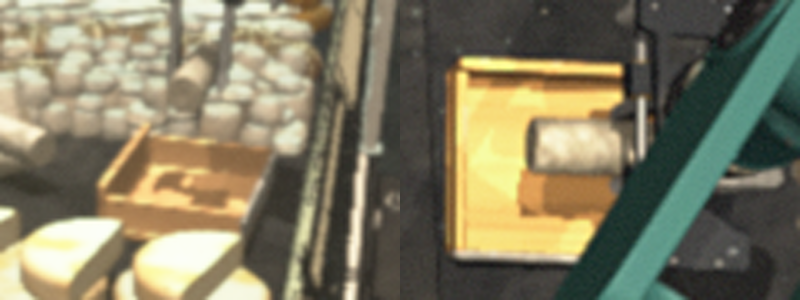

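The log is held above the tray, parallel to the lip, with its left end at crop (530,145). I'll lower it, slowing near the floor.

Request:
servo_tool(series="1 0 0 1 0;1 0 0 3 0;1 0 0 5 0;1 0 0 7 0;1 0 0 9 0;1 0 0 10 0;1 0 0 11 0;1 0 0 11.6 0;1 0 0 12 0;1 0 0 12.2 0;1 0 0 12.4 0;1 0 0 12.4 0;1 0 0 12.4 0")

```text
time: 7.17
tool_pos: [0.5458, -0.3331, 0.0192]
ee_rot: [3.14, 0.001, 1.499]
wrist_force: [0.7, 0.6, -2.3]
width: 0.0407
```

Request:
servo_tool(series="1 0 0 0.1 0;1 0 0 0.2 0;1 0 0 0.25 0;1 0 0 0.3 0;1 0 0 0.3 0;1 0 0 0.3 0")

```text
time: 7.67
tool_pos: [0.5453, -0.3327, 0.0154]
ee_rot: [-3.142, -0.0, 1.499]
wrist_force: [1.0, 0.6, -2.4]
width: 0.0407
```

Request:
servo_tool(series="1 0 0 0.05 0;1 0 0 0.1 0;1 0 0 0.15 0;1 0 0 0.15 0;1 0 0 0.15 0")

```text
time: 8.08
tool_pos: [0.5455, -0.3328, 0.0146]
ee_rot: [3.141, 0.0, 1.499]
wrist_force: [-0.6, 1.5, 2.1]
width: 0.0411
```

The force went from -2.4 N to +2.1 N, so the log is on the floor. Next I open gradually and partly, then rise.

Request:
servo_tool(series="0.1 0 0 0 0;0.05 0 0 0 0;0 0 0 0 0;-0.05 0 0 0 0;-0.1 0 0 0 0;-0.2 0 0 0 0;-0.3 0 0 0 0;-0.4 0 0 0 0;-0.5 0 0 0 0;-0.5 0 0 0 0;-0.5 0 0 0 0;-0.5 0 0 0 0")

```text
time: 9.08
tool_pos: [0.5454, -0.3327, 0.0139]
ee_rot: [3.142, -0.0, 1.499]
wrist_force: [0.4, 0.2, 0.1]
width: 0.0703
```

Request:
servo_tool(series="-0.5 0 0 -1 0;-0.5 0 0 -2 0;-0.5 0 0 -4 0;-0.5 0 0 -7 0;-0.5 0 0 -10 0;-0.5 0 0 -14 0;-0.5 0 0 -18 0;-0.5 3 0 -18 0;-0.5 6 0 -18 0;-0.5 10 -3 -18 0;-0.5 14 -6 -18 0;-0.5 18 -9 -18 0;-0.5 22 -12 -18 0;-0.5 26 -15 -18 0;-0.5 30 -15 -18 0;-0.5 32 -15 -18 0;-0.5 32 -15 -18 0;-0.5 32 -15 -18 0")

```text
time: 10.58
tool_pos: [0.4183, -0.0, 0.196]
ee_rot: [3.138, -0.001, 1.504]
wrist_force: [0.2, 0.3, 0.3]
width: 0.0702
```

Run:
```python
from h import *
q,e=snapshot('top'); p,d=snapshot('side')
cv2.imwrite('pics/t3.png',np.hstack([cv2.resize(q[100:280,180:520],(680,360),interpolation=2)])[...,::-1])
c=cloud('top',e); B=(420,490,206,254)
logfit(q,e,(422,488,208,252),.031)
k=c[208:252,422:488]; m=(k[...,2]>.028)&(k[...,2]<.06); x=k[m]; r=cv2.minAreaRect((x[:,:2]*1000).astype(np.float32)); print(r,x.mean(0),np.percentile(x[:,2],[50,95,99]))
for s in(-1,1):
    h=x[s*(x[:,1]-x[:,1].mean())>.03]; print('end',s,np.percentile(h[:,2],[50,90]))
t=np.load('top0.npz'); c0=cloud('top',t['d'])
for nm,(a,b,f,g) in(('drum',(268,308,135,172)),('brick',(190,228,235,270))):
    for cc in(c0,c):
        z=cc[f:g,a:b]; print(nm,z[z[...,2]>.03].mean(0).round(4))
o=robot.get_obs(); print(o['time'],o['tool_pos'],o['width'],o['wrist_force'])
```

```text
depth ((545.5955200195312, -334.4671630859375), (150.18603515625, 42.123199462890625), 85.37675476074219)
bright ((544.7037353515625, -338.1363220214844), (183.0633087158203, 117.01056671142578), 88.4636459350586)
((546.8246459960938, -350.471923828125), (73.27877807617188, 182.0348358154297), 11.657288551330566) [ 0.54398326 -0.33437948  0.0450441 ] [0.04634148 0.05152866 0.05320602]
end -1 [0.0466674  0.05083541]
end 1 [0.04601763 0.05008768]
drum [0.7468 0.109  0.0928]
drum [0.7552 0.1122 0.0668]
brick [0.4982 0.3234 0.0685]
brick [0.4987 0.3255 0.0617]
10.6833 [ 0.41907206 -0.00280738  0.19527601] 0.07067516603977594 [-0.43885513 -0.22114725  0.04081431]
```

View pics/t3.png

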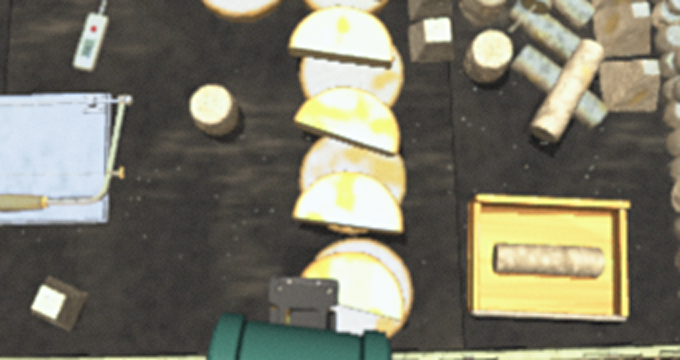

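The log lies mid-tray along the lip, at (550,260) in the crop, level, with both ends at the same height. The drum (213,110) and the pyramid (58,300) look unmoved.

```bash
python3 -c "
from bench import robot
print(robot.close_job())"
```

```text
the job is handed in; nothing more can be done
None
```

I picked the log up across its width, carried it over the yellow wheels and the steel lip, and set it down on the tray floor. I then opened the gripper partway, withdrew it clear, and handed the job in at about 10.7 s.

**Log:**
- My last depth measurement put its middle at (0.546, -0.334). That is within about 2 mm of the tray centre I measured, (0.5455, -0.333).
- Its length is within about 1° of the lip direction.
- Its top is about 50 mm above the counter, with both ends at equal height, so it lies flat on the 12 mm floor.
- The wrist force changed from -2.4 N to +2.1 N at touchdown, so it was not dropped.

**Drum and pyramid:**
- The drum matches its first measurement to under 1 mm.
- The pyramid looks unmoved. Its last depth mean came out about 3.5 mm off the first one, most likely because pixels with no depth reading got into the later check.

**Check that failed:** the brightness-based fit of the log in the tray was unusable because the log and the wood are similarly bright, so I relied on the depth fit and the picture.

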